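Tip the finished valves into the tote and reseat the tray

TASK

Lift the open-ended sheet tray by its bridge handle with both valves still on it, hold its open end low over the grey tote and tip it so that both valves slide into the tote, without touching them with the gripper. Then put the empty tray back in its raised seat, flat, square and fully home between the guides, and let go; leave the other things on the bench where they lie.

Things in the scene. Friction and masses are not known exactly. Their poses are not given: they have to be found in the camera images.
- tray: Sheet steel tray, 250 mm (x) by 144 mm (y), floor 4 mm, about 0.32 kg. Walls 28 mm high on both long sides and at the -x end; the +x end is open, without a lip. A bridge over the middle carries the handle. Origin: centre of the underside; z up. It starts in tray_seat with the valves on it, open end towards the tote
- tray_handle (a point): Centre of the tray's handle: a black flat bar along the tray's y, 138 mm long, 14 mm thick (along x) and 28 mm high, centred 100 mm above the tray's underside, right over the tray's middle. It turns with the tray. Grip it across its 14 mm; the bar's underside is about 34 mm above the tops of the valves
- tray_lip (a point): Middle of the open edge of the tray's floor: 125 mm along the tray's +x from its middle, 4 mm above the underside
- tray_seat: Fixed raised tray seat, 278 x 172 mm. Its flat top is 50 mm above the bench; sheet guides bound a pocket 256 mm (x) by 150 mm (y): 3 mm play a side. The guides stand 16 mm above the top and flare 7 mm outward. Origin: on the bench under the pocket's middle; z up. With the tray home its underside is 50 mm above this origin, its x along the seat's x
- tote: Fixed grey open plastic tote with ribbed sides, 190 mm (x) by 160 mm (y) outside, walls 5 mm, rim 165 mm above the bench, raised inner floor 60 mm above the bench. Origin: on the bench under its middle; z up. Its x axis runs roughly along the line from the seat to the tote, pointing away from the seat
- valve_a: White angle valve with a threaded union stub, about 112 x 117 x 46 mm, smooth plastic and metal, 0.165 kg, one of the two lying loose in the tray. Origin: centre of its underside as it lies, z up. It starts to slide when the tray is tipped by about 26 to 36 degrees
- valve_b: White angle valve with a threaded union stub, about 106 x 116 x 46 mm, smooth plastic and metal, 0.165 kg, one of the two lying loose in the tray. Origin: centre of its underside as it lies, z up. It starts to slide when the tray is tipped by about 26 to 36 degrees
- knob: White taper knob, 37 mm across, 46 mm high, standing on the bench just beyond (right of) the tote, near the bench's front edge: a bystander. Origin: centre of its underside
- pen: Dark marker pen, 16 x 131 x 14 mm, lying along the front edge of the bench beyond (right of) the tote: a bystander. Origin: centre of its underside

How it is judged:
On the way, in this order (a step that is already met when the one before it is completed fails the run):
1. the tray is lifted clear of its seat, about level, with both valves still in it (z of tray in the frame of tray_seat above 0.08 m and angle between tray's own z axis and vertical below 0.3 rad and z of valve_a in the frame of tray between -0.01 and 0.04 m and x of valve_a in the frame of tray between -0.13 and 0.12 m and z of valve_b in the frame of tray between -0.01 and 0.04 m and x of valve_b in the frame of tray between -0.13 and 0.12 m), for 0.2 s.
2. both valves have slid into the tote (x of valve_a in the frame of tote between -0.095 and 0.095 m and y of valve_a in the frame of tote between -0.08 and 0.08 m and z of valve_a in the frame of tote between 0.045 and 0.165 m and x of valve_b in the frame of tote between -0.095 and 0.095 m and y of valve_b in the frame of tote between -0.08 and 0.08 m and z of valve_b in the frame of tote between 0.045 and 0.165 m), for 0.2 s.
At the end, for the whole second after the job is handed in: Both valves lie at rest inside the tote, with the point given as each valve's origin within its walls and below its rim; the empty tray is let go and rests in its seat, fully home (within 3 mm of height), flat within 0.03 rad, square within 0.05 rad and within 8 mm of the seat's middle (all of step 2 and linear speed of each of valve_a, valve_b below 0.03 m/s and z of tray in the frame of tray_seat between 0.047 and 0.053 m and horizontal distance between tray and tray_seat below 0.008 m and angle between tray's own z axis and vertical below 0.03 rad and angle between the x axis of tray and the x axis of tray_seat, either way round below 0.05 rad and linear speed of tray below 0.02 m/s and contact force between tray and the fingers below 0.2 N); the robot touches nothing.
It fails at once if the gripper's fingers touch a valve (contact force between the fingers and valve_a above 1 N or contact force between the fingers and valve_b above 1 N).
It fails at once if the tray is tipped (over 0.5 rad) with its open edge more than 110 mm above the tote's rim while a valve is not yet in the tote (angle between tray's own z axis and vertical above 0.5 rad and z of tray_lip in the frame of tote above 0.275 m and z of any of valve_a, valve_b in the frame of tote above 0.18 m).
It fails at once if a bystander (the taper knob or the marker pen beyond the tote) is moved by more than 25 mm (distance of any of knob, pen from where it was at the start of the episode above 0.025 m).
It also fails if it takes over 48 s, if anything falls off the work surface, if the arm or the gripper's body presses on something with over 40 N, if the wrist force passes 120 N, or if a joint passes its speed limit or range.

ROBOT

A 6-joint arm with a two-finger parallel gripper is mounted at the origin on a cart in front of the work surface, level with it; the furniture and walls round the work are solid. World frame = base frame: x ahead of the robot, y to its left, z up, the work surface at z = 0. Lengths are in m, angles in rad, forces in N, time in s.
With the tool pointing down it reaches from about 0.3 to 0.775 m from the base axis. Payload 14.6 kg.
Tool frame: the origin (TCP) lies midway between the tips of the shut fingers; the grasp point (between the pads) lies 19 mm behind it; z points along the fingers, y is the line along which they close (so a half turn about z gives the same grasp; the last joint's range is limited). The gripper opens to 85 mm and grips with 20 to 120 N. Pads are 22 mm wide; open, the fingers measure 114 mm over their backs; the gripper's body (76 mm by 85 mm) begins 54 mm behind the grasp point. The pads swing forward as they close: fully open they stand 13 mm farther back than shut.
Start: joints at [1.177, 0.3, 1.521, -0, 1.321, -0.067], TCP at [0.177, 0.521, 0.231] pointing down, gripper open.
Joint ranges: [-3.03, 3.03], [-0.79, 2.21], [0.23, 2.52], [-1.04, 4.18], [0, 3.07], [-2.55, 2.55]. Speed limits (rad/s): [2.22, 2.22, 2.57, 3.14, 3.14, 3.14].

INTERFACE

Orientations are given as a 3x3 rotation matrix whose columns are the frame's x, y, z axes.
In Python, from workcell import get_obs, cams, job gives the robot as it stands. The module is installed in compiled form; this text tells all that it offers.
- The arm moves only by the tool carry_out, never from a script. Its argument "deltas" is a list that holds one entry, the list of rows, each a list of 7 numbers: the finger opening in cm, from 0 to 8.54, then the shift along the tool's x, y, z in cm, then the turn, a rotation vector about the tool's x, y, z in degrees. In form: [[[jaw, dx, dy, dz, wx, wy, wz], ...]]. A call has 1 to 12 rows; each row is the pose to reach, as a shift and turn from the pose commanded when the call began, along the tool's axes at that moment; what a row does not reach only later rows make up. A row lasts 1/8 s, in which the tool goes at most 62.5 mm and 10.7 degrees, less where a joint would pass 70% of its speed; a pose out of reach is approached as far as the arm can. A call with a gripper value outside its range is refused whole. The fingers move at their own pace and stop on an object; "squeeze" is the grip in N (left out, the last holds). Time passes only in rows, so rows that repeat a pose let the fingers close. It gives the time, the measured TCP pose, the force, the opening and the grip force at its end, in the units of the state.
- get_obs(): the state, without advancing time (a new reading comes with each control period).
- cams.grab_frame(name): name is "scene" or "top" or "wrist"; returns (picture, depth): 420x560x3 uint8, red, green, blue; 420x560 float32, m along the optical axis (not along the pixel's ray), 0 where there is no reading.
- cams.get_calibration(name): a dict with "fovy" (degrees; the focal length in pixels is half the picture's height over the tangent of half this angle, whatever the lens; pixels are square), "cx", "cy" (the principal point, pixels), "R" (3x3) and "t" (3): a world point X has camera coordinates R X + t. Camera axes: x right, y down, z forward; pixel columns grow to the right and rows downward; lengths in m; the calibration is good to about 2 mm. A picture is of the moment at which its call begins: read the wrist's pose just before it. get_calibration takes no time and is no camera call; for the wrist camera it gives the pose at the moment of the call.
- job.close_job(): hands the job in; it is judged then, once.
The state is a dict: "t": time; "q": joint angles; "joint_velocities": joint speeds; "tau": joint torques, N m; "ee_pos": TCP position; "orientation": TCP orientation; "wrist_force": force on the tool from outside, world axes, zero at the start; "torque": the same for the moment, N m; "gripper_width": finger opening in m; "grip_force": force on a finger pad.
Only numpy, scipy, OpenCV 4.12 (cv2) and the standard library are available. Lean on these libraries where they do the work, as an engineer would, in place of code of your own. Each camera call takes 0.05 s, during which the arm holds its last target. There are 200 camera calls.

## Working session

There is one attempt and no reset: what is moved stays moved. The work goes in short steps, Python scripts to look and compute and a tool call to move; the robot and the scene stay as the last step left them, time stands still between calls to the robot, and variables do not carry over. Pictures are saved under pics/ and viewed, at most 10 in all, crops included, and the job is handed in when it is done.

Besides the shell and the picture viewer there is one more tool, called as name([rows], argument=value, ...), one row to a line, values as JSON. carry_out: Moves the arm, as the interface text tells. Its arguments: {"type":"object","properties":{"deltas":{"type":"array","items":{"type":"array","items":{"type":"array","items":{"type":"number"}}}},"squeeze":{"type":"number"}},"required":["deltas"]}

```bash
mkdir -p pics; cat > h.py <<'E'
import numpy as np, cv2
from workcell import get_obs, cams, job
def grab(n,save=None):
    c=cams.get_calibration(n); im,d=cams.grab_frame(n)
    if save: cv2.imwrite('pics/'+save,im[:,:,::-1])
    return im,d,c
def cloud(d,c):
    h,w=d.shape; f=h/2/np.tan(np.radians(c['fovy'])/2)
    u,v=np.meshgrid(np.arange(w),np.arange(h))
    P=np.stack([(u-c['cx'])/f*d,(v-c['cy'])/f*d,d],-1)
    return (P-np.array(c['t']))@np.array(c['R'])
E
python3 - <<'E'
from h import *
for n in ('top','scene'):
    im,d,c=grab(n,n+'.png'); np.savez(n+'.npz',im=im,d=d,P=cloud(d,c))
    print(n,c)
o=get_obs(); print(o)
E
```

```text
top {'fovy': 45.89121929892731, 'cx': 271.8790169518072, 'cy': 207.85170623872457, 'R': array([[ 0.01068672, -0.99994224, -0.00114261],
       [-0.98403945, -0.01031377, -0.1776513 ],
       [ 0.17762926,  0.00302289, -0.98409284]]), 't': array([0.04664628, 0.48358392, 1.236907  ])}
scene {'fovy': 49.15468772359462, 'cx': 281.1589738388112, 'cy': 217.27774698651862, 'R': array([[ 0.77947803, -0.62642514,  0.0023556 ],
       [-0.29511024, -0.37052554, -0.88069335],
       [ 0.55256126,  0.68578595, -0.47368099]]), 't': array([-0.32889628,  0.27072498,  1.0044762 ])}
{'t': 0.1, 'q': array([ 1.17739852e+00,  3.00450049e-01,  1.52152255e+00, -2.94985148e-05,
        1.32069239e+00, -6.65940895e-02]), 'joint_velocities': array([-0.00037509, -0.00092157, -0.00293955,  0.00046834,  0.00092375,
       -0.00149889]), 'tau': array([ 5.85158286e-04, -5.44370198e+01, -3.62373805e+01, -1.91684757e-05,
        2.99464817e-03, -2.45993988e-06]), 'ee_pos': array([0.17648571, 0.52069469, 0.23075762]), 'orientation': array([[-9.47075582e-01,  3.21010425e-01, -3.84658041e-04],
       [ 3.21010653e-01,  9.47075054e-01, -1.00137373e-03],
       [ 4.28486273e-05, -1.07185594e-03, -9.99999425e-01]]), 'wrist_force': array([-0.06467786, -0.51721329,  0.24573482]), 'torque': array([-0.04813512, -0.03978473,  0.03678234]), 'grip_force': 0.0, 'gripper_width': 0.08534016322601516}
```

View pics/top.png

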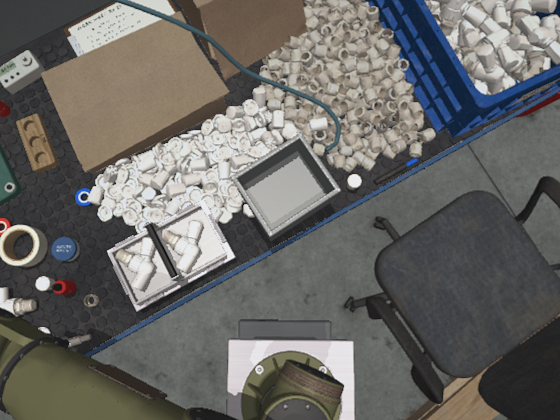

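View pics/scene.png

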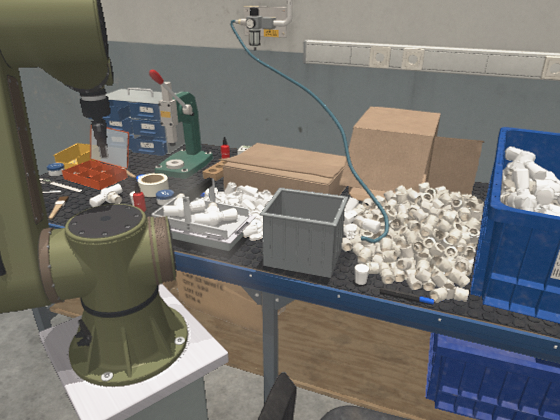

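The top view shows the tray at about (170,255) with its dark handle running from (150,226) to (175,276). The tote is at (287,187), the knob at (354,181) and the pen around (395,172). The scene view agrees with this. Next I'll measure handle, tray walls and tote from the depth.

```bash
python3 - <<'E'
from h import *
z=np.load('top.npz'); im=z['im'].astype(int);P=z['P'];d=z['d']
u,v=np.meshgrid(np.arange(560),np.arange(420))
def rect(m,n):
    Q=P[m]; r=cv2.minAreaRect(Q[:,:2].astype(np.float32)*1000)
    b=cv2.boxPoints(r); print(n,m.sum(),'c',np.round(r[0],1),'size',np.round(r[1],1),'box',np.round(b).tolist(),'z',np.round(np.percentile(Q[:,2],[5,50,95]),4),'mean',Q.mean(0).round(4)); return Q
def big(m):
    k,l,s,_=cv2.connectedComponentsWithStats(m.astype(np.uint8)); i=1+np.argmax(s[1:,4]); return l==i
dark=im.max(2)<70
reg=(u>100)&(u<240)&(v>200)&(v<310)&(d>0)
m=big(reg&dark&(P[...,2]>.13)&(P[...,2]<.20)); rect(m,'handle')
Q=P[m]; Q=Q[Q[:,2]>.155]; 
t=big((u>220)&(u<345)&(v>125)&(v<245)&(abs(P[...,2]-.165)<.006)); rect(t,'rim')
f=big((u>220)&(u<345)&(v>125)&(v<245)&(abs(P[...,2]-.06)<.008)); rect(f,'totefloor')
# tray wall tops z~0.078, guides .066
w=reg&(abs(P[...,2]-.078)<.005); rect(big(w),'traywall')
f=reg&(abs(P[...,2]-.054)<.004);rect(f,'trayfloor')
vis=im.astype(np.uint8)[:,:,::-1].copy()
vis[w]=(0,0,255);vis[m]=(0,255,0);vis[t]=(255,0,0);vis[f]=(255,255,0)
cv2.imwrite('pics/m.png',cv2.resize(vis[120:320,90:350],None,fx=3,fy=3,interpolation=0))
E
```

```text
handle 324 c [361.3 307.9] size [137.5  13.6] box [[298.0, 280.0], [305.0, 268.0], [424.0, 336.0], [418.0, 348.0]] z [0.146  0.1632 0.1672] mean [0.3628 0.307  0.1613]
rim 1490 c [521.5  21.2] size [172.6 203. ] box [[393.0, 57.0], [507.0, -111.0], [650.0, -15.0], [536.0, 154.0]] z [0.1614 0.1652 0.1689] mean [0.5194 0.0219 0.1651]
totefloor 3560 c [530.3  21.6] size [139.4 173.4] box [[424.0, 54.0], [521.0, -89.0], [637.0, -11.0], [539.0, 132.0]] z [0.0567 0.0607 0.065 ] mean [0.5294 0.0216 0.0608]
traywall 267 c [324.5 373.8] size [149.5 106.3] box [[233.0, 385.0], [284.0, 291.0], [416.0, 363.0], [365.0, 456.0]] z [0.075  0.0803 0.0827] mean [0.3271 0.4076 0.0798]
trayfloor 2893 c [387.  321.2] size [228.2 277.1] box [[219.0, 385.0], [357.0, 144.0], [555.0, 257.0], [417.0, 498.0]] z [0.0506 0.0541 0.0574] mean [0.3619 0.2881 0.054 ]
```

View pics/m.png

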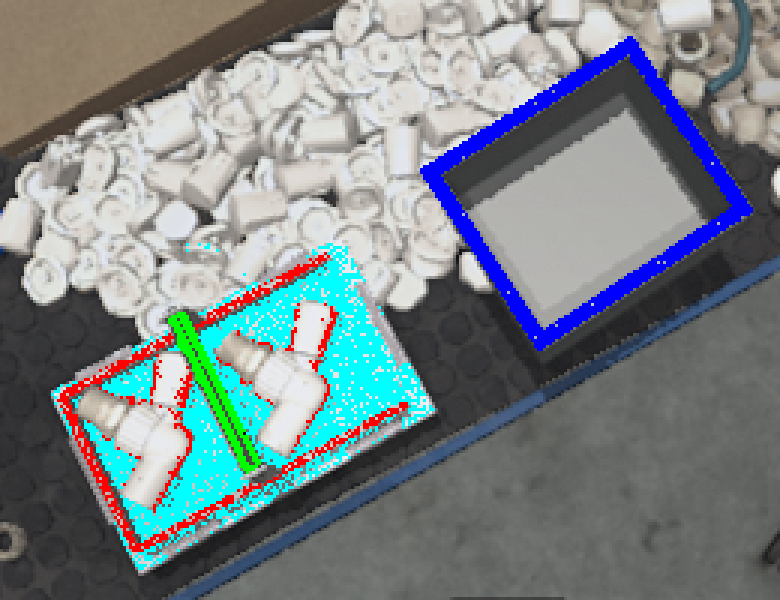

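The overlay shows green on the handle, red on the tray walls and blue on the tote rim, and the sizes match those given. The tray's yaw is about -61° and the tote's about -56°. Before choosing the grasp direction I'll check the wrist joint ranges for the pour.

```bash
cat >> h.py <<'E'
from scipy.spatial.transform import Rotation as Rn
def Rz(a): return Rn.from_euler('z',a).as_matrix()
def Ry(a): return Rn.from_euler('y',a).as_matrix()
R0=None
def wristR(q): return Rz(q[0])@Ry(q[1]+q[2])@Rz(q[3])@Ry(q[4])@Rz(q[5])
def tray_R(yaw,tip): return Rz(yaw)@Ry(tip)
def tool_from_tray(RT,s): # tool z=-tray z ; tool y = s*tray x
    y=s*RT[:,0]; zz=-RT[:,2]; return np.stack([np.cross(y,zz),y,zz],1)
def delta(Tp,TR,o=None):
    o=o or get_obs(); R=o['orientation']
    return np.round(R.T@(np.array(Tp)-o['ee_pos'])*100,2), np.round(np.degrees(Rn.from_matrix(R.T@TR).as_rotvec()),2)
E
python3 - <<'E'
from h import *
o=get_obs(); R0=wristR(o['q']).T@o['orientation']; print(R0.round(3))
for s in (1,-1):
  print(s,delta([.3613,.3079,.2308],tool_from_tray(tray_R(np.radians(-60.8),0),s)))
  for tip in (0,30,50,60):
    for q1 in (-.2,.0):
      RT=tool_from_tray(tray_R(np.radians(-56),np.radians(tip)),s)
      for phi in (1.5,1.9):
        M=Ry(-phi)@Rz(-q1)@RT@R0.T
        a=Rn.from_matrix(M).as_euler('ZYZ'); print(tip,q1,phi,a.round(2), end=' | ')
    print()
E
```

```text
[[ 0. -1.  0.]
 [ 1.  0.  0.]
 [-0.  0.  1.]]
1 (array([-2.433e+01, -1.422e+01,  1.000e-02]), array([-3.0000e-02,  7.0000e-02,  1.3208e+02]))
0 -0.2 1.5 [-0.    1.64  0.78] | 0 -0.2 1.9 [-0.    1.24  0.78] | 0 0.0 1.5 [-0.    1.64  0.98] | 0 0.0 1.9 [-0.    1.24  0.98] | 
30 -0.2 1.5 [0.4  2.   0.88] | 30 -0.2 1.9 [0.36 1.63 0.73] | 30 0.0 1.5 [0.46 1.92 1.07] | 30 0.0 1.9 [0.43 1.56 0.9 ] | 
50 -0.2 1.5 [0.73 2.2  1.05] | 50 -0.2 1.9 [0.6  1.88 0.77] | 50 0.0 1.5 [0.8  2.06 1.22] | 50 0.0 1.9 [0.7  1.77 0.93] | 
60 -0.2 1.5 [0.93 2.28 1.17] | 60 -0.2 1.9 [0.73 2.01 0.82] | 60 0.0 1.5 [1.   2.12 1.31] | 60 0.0 1.9 [0.85 1.87 0.96] | 
-1 (array([-2.433e+01, -1.422e+01,  1.000e-02]), array([-6.000e-02, -3.000e-02, -4.792e+01]))
0 -0.2 1.5 [ 0.    1.64 -2.36] | 0 -0.2 1.9 [ 0.    1.24 -2.36] | 0 0.0 1.5 [ 0.    1.64 -2.16] | 0 0.0 1.9 [ 0.    1.24 -2.16] | 
30 -0.2 1.5 [ 0.4   2.   -2.26] | 30 -0.2 1.9 [ 0.36  1.63 -2.41] | 30 0.0 1.5 [ 0.46  1.92 -2.07] | 30 0.0 1.9 [ 0.43  1.56 -2.24] | 
50 -0.2 1.5 [ 0.73  2.2  -2.09] | 50 -0.2 1.9 [ 0.6   1.88 -2.37] | 50 0.0 1.5 [ 0.8   2.06 -1.92] | 50 0.0 1.9 [ 0.7   1.77 -2.21] | 
60 -0.2 1.5 [ 0.93  2.28 -1.97] | 60 -0.2 1.9 [ 0.73  2.01 -2.32] | 60 0.0 1.5 [ 1.    2.12 -1.83] | 60 0.0 1.9 [ 0.85  1.87 -2.18] |
```

carry_out([
  [[8.5,-4,-2.4,0,0,0,10.5],[8.5,-8,-4.7,0,0,0,21],[8.5,-12,-7,0,0,0,31.5],[8.5,-16,-9.4,0,0,0,42],[8.5,-20,-11.7,0,0,0,52.5],[8.5,-24.33,-14.22,0,0,0,63],[8.5,-24.33,-14.22,0,0,0,73.5],[8.5,-24.33,-14.22,0,0,0,84],[8.5,-24.33,-14.22,0,0,0,94.5],[8.5,-24.33,-14.22,0,0,0,105],[8.5,-24.33,-14.22,0,0,0,115.5],[8.5,-24.33,-14.22,0,0,0,126]],
], squeeze=100)

```text
t: 1.6
ee_pos: [0.3612, 0.308, 0.231]
orientation: [[0.82, 0.573, -0.001], [0.573, -0.82, -0.0], [-0.001, -0.0, -1.0]]
wrist_force: [0.5, -0.3, -0.3]
gripper_width: 0.0847
grip_force: 0.0
```

carry_out([
  [[8.5,0,0,0,0,0,5.8],[8.5,0,0,0,0,0,5.8]],
])

```text
t: 1.85
ee_pos: [0.3612, 0.308, 0.2311]
orientation: [[0.87, 0.493, -0.0], [0.493, -0.87, -0.0], [-0.0, 0.0, -1.0]]
wrist_force: [-1.0, 0.8, -0.0]
gripper_width: 0.0848
grip_force: 0.0
```

```bash
python3 - <<'E'
from h import *
im,d,c=grab('wrist','w1.png');P=cloud(d,c)
m=(im.max(2)<70)&(d>0)&(P[...,2]>.156)&(P[...,2]<.172)
Q=P[m][:,:2]*1000; r=cv2.minAreaRect(Q.astype(np.float32)); print(m.sum(),r,np.median(P[m],0))
ln=cv2.fitLine(Q.astype(np.float32),cv2.DIST_L2,0,.01,.01).ravel(); print(ln,np.degrees(np.arctan2(ln[1],ln[0])))
o=get_obs(); print(o['ee_pos'],o['orientation'].round(4),o['q'].round(3))
E
```

```text
3223 ((358.44927978515625, 307.6725158691406), (136.85406494140625, 14.197734832763672), 29.69854736328125) [0.36490813 0.31079517 0.16246026]
[  0.8727074    0.48824352 363.05933    310.09875   ] 29.225197
[0.36126047 0.3080557  0.23110675] [[ 8.694e-01  4.941e-01 -3.000e-04]
 [ 4.941e-01 -8.694e-01 -2.000e-04]
 [-4.000e-04  1.000e-04 -1.000e+00]] [ 0.629  0.132  1.726 -0.     1.284  1.683]
```

View pics/w1.png

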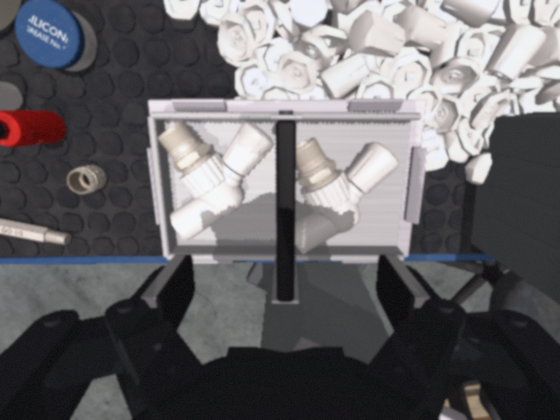

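The wrist view shows the handle from (287,110) to (285,300), midway between the fingers and square to them, with a valve on either side. The measured centre agrees within 3 mm, so I'll descend and grip.

carry_out([
  [[8.5,0,0,3,0,0,0],[8.5,0,0,6,0,0,0],[8.5,0,0,8,0,0,0],[8.5,0,0,9.6,0,0,0],[8.5,0,0,9.6,0,0,0],[1,0,0,9.6,0,0,0],[1,0,0,9.6,0,0,0],[1,0,0,9.6,0,0,0],[1,0,0,9.6,0,0,0],[1,0,0,9.6,0,0,0],[1,0,0,9.6,0,0,0]],
], squeeze=100)

```text
t: 3.28
ee_pos: [0.3614, 0.3081, 0.1358]
orientation: [[0.871, 0.492, 0.0], [0.492, -0.871, 0.0], [0.0, 0.0, -1.0]]
wrist_force: [-2.0, -3.0, 5.5]
gripper_width: 0.0123
grip_force: 98.5
```

carry_out([
  [[1,0,0,-1,0,0,0],[1,0,0,-2,0,0,0],[1,0,0,-4,0,0,0],[1,0,0,-6,0,0,0],[1,0,0,-8,0,0,0],[1,0,0,-10,0,0,0],[1,0,0,-12,0,0,0],[1,0,0,-14,0,0,0],[1,0,0,-15,0,0,0],[1,0,0,-15,0,0,0],[1,0,0,-15,0,0,0]],
])

```text
t: 4.65
ee_pos: [0.3611, 0.3079, 0.2845]
orientation: [[0.871, 0.492, -0.001], [0.492, -0.871, -0.001], [-0.001, 0.0, -1.0]]
wrist_force: [0.9, -0.7, -6.8]
gripper_width: 0.0122
grip_force: 97.8
```

```bash
python3 - <<'E'
from h import *
im,d,c=grab('wrist','w2.png')
i2,d2,c2=grab('top');P=cloud(d2,c2)
u,v=np.meshgrid(np.arange(560),np.arange(420))
s=(u>90)&(u<250)&(v>190)&(v<320)&(abs(P[...,2]-.05)<.006)&(i2.min(2)>90)
cv2.imwrite('pics/t2.png',cv2.hconcat([cv2.resize(i2[150:320,80:260,::-1],None,fx=2.2,fy=2.2),cv2.resize(im[:,:,::-1],(499,374))])[:, :800])
o=get_obs();print(o['ee_pos'],o['orientation'].round(4),o['q'].round(3),o['wrist_force'],o['torque'])
# handle-line orientation vs tool in wrist depth
Pw=cloud(d,c); R=o['orientation']; L=(Pw-o['ee_pos'])@R
for col in (200,360): print(L[150:240:30,col].round(4).tolist())
# poses: level pre-pour then tips; lip fixed
f=np.array([np.cos(np.radians(-56)),np.sin(np.radians(-56)),0]); tote=np.array([.5215,.0212,0])
for tip,lz,lx in ((0,.25,-.06),(25,.21,-.055),(45,.2,-.055),(55,.2,-.055)):
    RT=tray_R(np.radians(-56),np.radians(tip)); lip=tote+lx*f+[0,0,lz]
    tcp=lip+RT@np.array([-.125,0,.0858-.004]) # TCP is 85.8mm above underside
    print(tip,tcp.round(3),delta(tcp,tool_from_tray(RT,1),o))
E
```

```text
[0.36115559 0.30797167 0.28454275] [[ 8.706e-01  4.921e-01 -1.000e-03]
 [ 4.921e-01 -8.706e-01 -8.000e-04]
 [-1.300e-03  2.000e-04 -1.000e+00]] [ 0.629  0.092  1.645 -0.     1.406  1.685] [-0.60426058  0.54333748 -7.16331208] [ 0.00186868 -0.03857915  0.01587583]
[[0.0453, -0.062, 0.083], [0.0296, -0.0554, 0.0532], [0.0104, -0.056, 0.0503]]
[[0.0455, 0.0527, 0.0824], [0.0232, 0.0547, 0.0845], [0.0132, 0.0454, 0.0416]]
0 [0.418 0.175 0.332] (array([-1.62, 14.41, -4.72]), array([ 0.01,  0.07, -4.52]))
25 [0.447 0.132 0.337] (array([-1.21, 19.53, -5.24]), array([24.99, -0.91, -4.47]))
45 [0.474 0.092 0.346] (array([-0.83, 24.33, -6.16]), array([44.98, -1.71, -4.32]))
55 [0.488 0.071 0.349] (array([-0.63, 26.91, -6.47]), array([54.98, -2.1 , -4.21]))
```

View pics/t2.png

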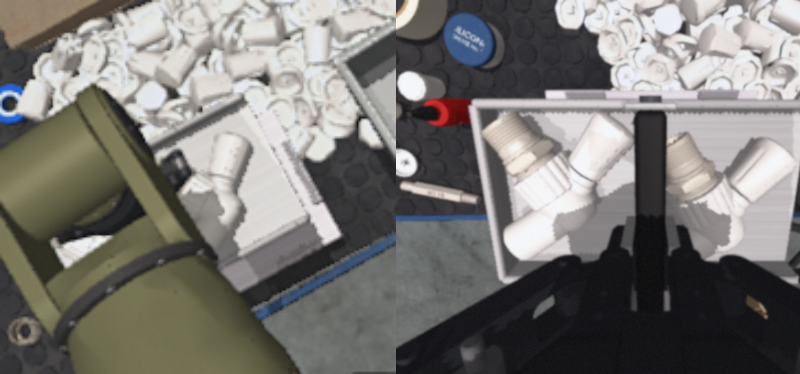

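The tray is level, with both valves still on it, one either side of the handle. Next I'll carry it level to the tote and tip it partway.

carry_out([
  [[1,-0.1,1.2,-1,0,0,-0.5],[1,-0.4,3.6,-2,0,0,-1.2],[1,-0.8,6.6,-3.2,0,0,-2.4],[1,-1.2,9.6,-4.2,0,0,-3.4],[1,-1.5,12.4,-4.7,0,0,-4.2],[1,-1.6,14,-4.7,0,0,-4.5],[1,-1.6,14.4,-4.7,0,0,-4.5],[1,-1.6,15.2,-4.8,4,-0.1,-4.5],[1,-1.5,16.4,-4.9,9,-0.3,-4.5],[1,-1.4,17.5,-5,14,-0.5,-4.5],[1,-1.3,18.5,-5.2,19,-0.7,-4.5],[1,-1.2,19.5,-5.3,24,-0.9,-4.5]],
])

```text
t: 6.25
ee_pos: [0.4471, 0.1322, 0.3387]
orientation: [[0.828, 0.512, -0.227], [0.56, -0.756, 0.339], [0.002, -0.409, -0.913]]
wrist_force: [0.5, 0.2, -7.6]
gripper_width: 0.0127
grip_force: 98.2
```

```bash
python3 - <<'E'
from h import *
o=get_obs();R=o['orientation'];print(o['t'],o['ee_pos'],R.round(3),o['q'].round(3),o['wrist_force'])
print('lip',o['ee_pos']+R@np.array([0,.125,.0818]),'tip',np.degrees(np.arccos(-R[2,2])))
a,_,_=grab('scene')
f=np.array([np.cos(np.radians(-56)),np.sin(np.radians(-56)),0]); tote=np.array([.5215,.0212,0])
for tip,lz,lx in ((32,.2,-.055),(40,.2,-.055),(48,.2,-.055),(56,.2,-.055)):
    RT=tray_R(np.radians(-56),np.radians(tip)); lip=tote+lx*f+[0,0,lz]
    tcp=lip+RT@np.array([-.125,0,.0818])
    print(tip,tcp.round(3),delta(tcp,tool_from_tray(RT,1),o))
cv2.imwrite('pics/s3.png',cv2.resize(a[100:300,100:420,::-1],None,fx=2.4,fy=2.4))
E
```

```text
6.25 [0.44709568 0.13217957 0.33872454] [[ 0.828  0.512 -0.227]
 [ 0.56  -0.756  0.339]
 [ 0.002 -0.409 -0.913]] [0.025 0.145 1.511 0.356 1.712 1.011] [ 0.52744234  0.20850475 -7.61962037]
lip [0.49245669 0.06547262 0.21299148] tip 24.11590221577258
32 [0.456 0.119 0.336] (array([-0.04,  1.58, -0.37]), array([ 7.88, -0.06,  0.1 ]))
40 [0.467 0.103 0.343] (array([-0.04,  3.06, -1.84]), array([15.88, -0.05,  0.1 ]))
48 [0.478 0.086 0.348] (array([-0.04,  4.73, -3.09]), array([23.88, -0.05,  0.11]))
56 [0.49  0.069 0.349] (array([-0.04,  6.55, -4.1 ]), array([31.88, -0.04,  0.11]))
```

View pics/s3.png

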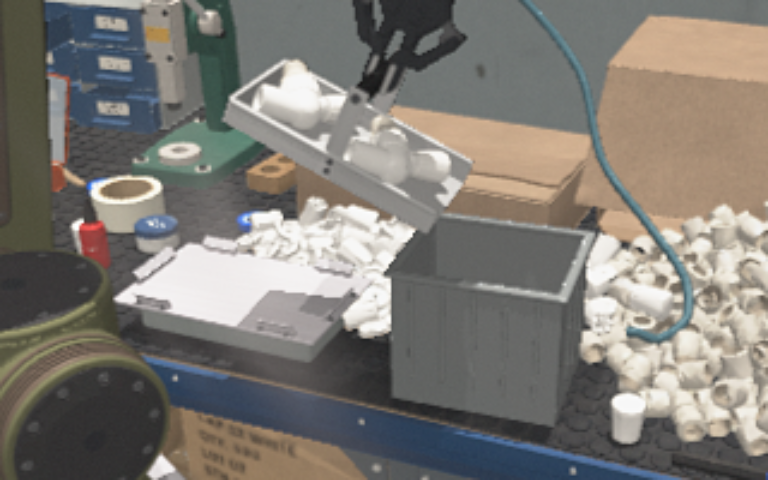

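The lip, around (435,215) in the crop, is over the tote's near wall and just inside it. Both valves are still in the tray, so I'll keep tipping.

carry_out([
  [[1,0,0.6,-0.1,3,0,0],[1,0,1.2,-0.3,6,0,0],[1,0,1.8,-0.6,9,0,0],[1,0,2.3,-1.1,12,0,0],[1,0,2.7,-1.5,14,0,0],[1,0,3.1,-1.8,16,0,0],[1,0,3.1,-1.8,16,0,0],[1,0,3.1,-1.8,16,0,0],[1,0,3.1,-1.8,16,0,0],[1,0,3.1,-1.8,16,0,0]],
])

```text
t: 7.55
ee_pos: [0.4667, 0.1031, 0.3424]
orientation: [[0.829, 0.43, -0.359], [0.56, -0.634, 0.533], [0.001, -0.643, -0.766]]
wrist_force: [0.2, -0.1, -5.1]
gripper_width: 0.0125
grip_force: 99.3
```

```bash
python3 - <<'E'
from h import *
o=get_obs();R=o['orientation'];print(o['t'],o['ee_pos'],o['wrist_force'],o['torque'])
print('lip',o['ee_pos']+R@np.array([0,.125,.0818]),'tip',np.degrees(np.arccos(-R[2,2])))
a,_,_=grab('scene');b,_,_=grab('top')
A=cv2.resize(a[100:300,180:370,::-1],(400,421));B=cv2.resize(b[120:300,160:340,::-1],(400,421))
cv2.imwrite('pics/s4.png',cv2.hconcat([A,B]))
E
```

```text
7.55 [0.46667695 0.10312329 0.34242283] [ 0.21786107 -0.05961676 -5.14978812] [-0.81420318 -0.57627286  0.03901031]
lip [0.49104335 0.06745295 0.19941883] tip 39.99115526774511
```

View pics/s4.png

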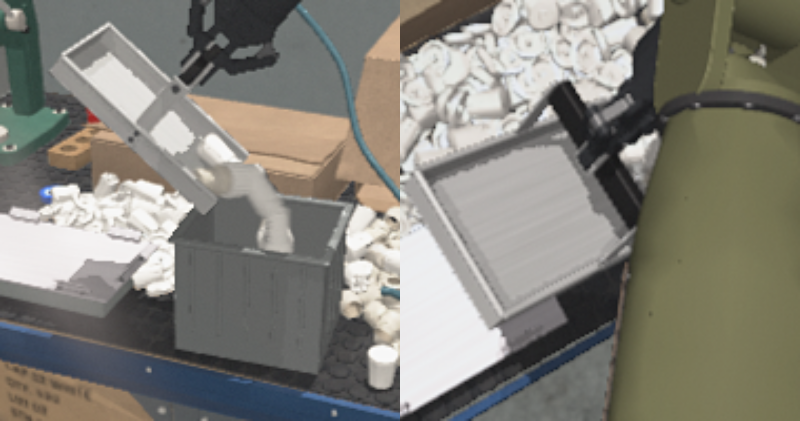

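One valve is in the tote. The other is sliding over the lip at about (250,190) in the crop. I'll hold briefly, then tip further.

carry_out([
  [[1,0,0,0,0,0,0],[1,0,0,0,0,0,0],[1,0,0.6,-0.8,4,0,0],[1,0,1.3,-1.7,8,0,0],[1,0,1.3,-1.7,8,0,0],[1,0,1.3,-1.7,8,0,0]],
])

```text
t: 8.4
ee_pos: [0.4784, 0.0858, 0.3468]
orientation: [[0.829, 0.376, -0.415], [0.56, -0.555, 0.616], [0.001, -0.742, -0.67]]
wrist_force: [0.5, 0.7, -3.3]
gripper_width: 0.0123
grip_force: 99.4
```

```bash
python3 - <<'E'
from h import *
o=get_obs();R=o['orientation'];print(o['t'],o['ee_pos'],o['wrist_force'],o['torque'])
print('lip',o['ee_pos']+R@np.array([0,.125,.0818]),'tip',np.degrees(np.arccos(-R[2,2])))
a,_,_=grab('scene');b,d,c=grab('wrist')
A=cv2.resize(a[100:300,180:370,::-1],(400,421));B=cv2.resize(b[:,:,::-1],(400,300));B=cv2.copyMakeBorder(B,0,121,0,0,0)
cv2.imwrite('pics/s5.png',cv2.hconcat([A,B]))
E
```

```text
8.4 [0.47839403 0.08578537 0.34684526] [ 0.53556439  0.73746951 -3.27670366] [-0.85895771 -0.57078689  0.01356351]
lip [0.49142054 0.06680097 0.19924397] tip 47.93360821351918
```

View pics/s5.png

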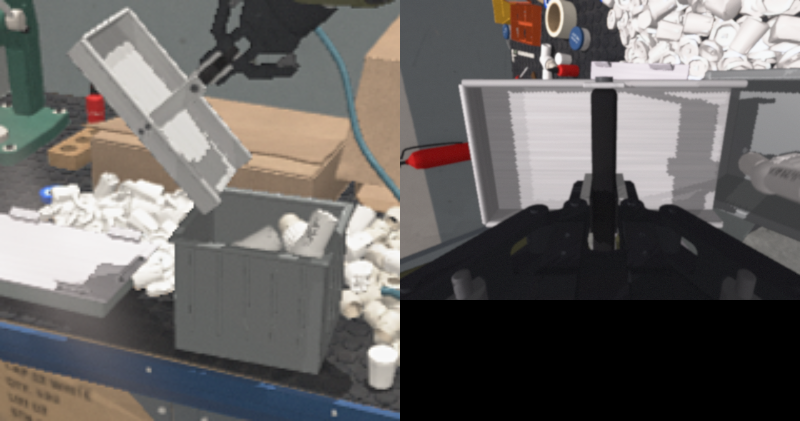

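Both valves are out of the tray and the wrist force is down to the tray's own weight. I'll raise and level the tray, then look into the tote.

```bash
python3 - <<'E'
from h import *
o=get_obs()
f=np.array([np.cos(np.radians(-56)),np.sin(np.radians(-56)),0]); tote=np.array([.5215,.0212,0])
for tip,lz,lx in ((48,.24,-.07),(38,.26,-.08),(28,.27,-.09),(18,.27,-.1),(8,.27,-.12),(0,.27,-.14)):
    RT=tray_R(np.radians(-56),np.radians(tip)); lip=tote+lx*f+[0,0,lz]
    tcp=lip+RT@np.array([-.125,0,.0818])
    print(tip,delta(tcp,tool_from_tray(RT,1),o))
for tcp in ([.3614,.3081,.30],[.3614,.3081,.22]): print(delta(tcp,tool_from_tray(tray_R(np.radians(-60.52),0),1),o))
E
```

```text
48 (array([-0.03, -4.01, -1.6 ]), array([ 0.07, -0.01,  0.11]))
38 (array([-0.02, -7.4 ,  0.09]), array([-9.93, -0.02,  0.11]))
28 (array([-0.02, -9.63,  2.64]), array([-19.93,  -0.03,   0.1 ]))
18 (array([ -0.02, -10.67,   5.96]), array([-29.93,  -0.04,   0.1 ]))
8 (array([ -0.02, -11.93,  10.04]), array([-39.93,  -0.05,   0.1 ]))
0 (array([-1.000e-02, -1.288e+01,  1.358e+01]), array([-47.93,  -0.05,   0.1 ]))
(array([  2.75, -13.21,  21.68]), array([-47.91,   1.84,   4.35]))
(array([ 2.74, -7.27, 27.04]), array([-47.91,   1.84,   4.35]))
```

carry_out([
  [[1,0,-2,-0.8,0,0,0],[1,0,-4,-1.6,0,0,0],[1,0,-5.7,-0.8,-5,0,0.1],[1,0,-7.4,0.1,-10,0,0.1],[1,0,-9.6,2.6,-20,0,0.1],[1,0,-10.7,6,-29.9,0,0.1],[1,0,-11.9,10,-39.9,0,0.1],[1,0,-12.9,13.6,-47.9,0,0.1],[1,1.4,-13,17.6,-47.9,0.9,2.2],[1,2.4,-13.2,20.5,-47.9,1.6,3.8],[1,2.75,-13.2,21.7,-47.9,1.84,4.35],[1,2.75,-13.2,21.7,-47.9,1.84,4.35]],
])

```text
t: 10.0
ee_pos: [0.3613, 0.308, 0.3004]
orientation: [[0.871, 0.492, -0.001], [0.492, -0.871, 0.002], [-0.0, -0.002, -1.0]]
wrist_force: [0.5, -0.7, -3.2]
gripper_width: 0.0125
grip_force: 99.3
```

```bash
python3 - <<'E'
from h import *
o=get_obs();R=o['orientation'];print(o['t'],o['ee_pos'],R.round(4),o['wrist_force'],o['torque'])
b,d,c=grab('top','t6.png');P=cloud(d,c)
f=np.array([np.cos(np.radians(-56)),np.sin(np.radians(-56))]);g=np.array([-f[1],f[0]])
D=P[...,:2]-[.5215,.0212]; tx=D@f;ty=D@g
m=(abs(tx)<.088)&(abs(ty)<.073)&(d>0)
print('z pct in tote',np.percentile(P[m][:,2],[5,25,50,75,95,99.5]).round(3))
hi=m&(P[...,2]>.09); print('extent',hi.sum(),np.c_[tx[hi],ty[hi]].min(0),np.c_[tx[hi],ty[hi]].max(0))
cv2.imwrite('pics/t6c.png',cv2.resize(b[110:320,90:390,::-1],None,fx=2.6,fy=2.6))
# seat guides / flat top visible?
w,dw,cw=grab('wrist'); Pw=cloud(dw,cw); L=(Pw-o['ee_pos'])@R
hm=(w.max(2)<70)&(abs(L[...,2]+.019)<.02)&(abs(L[...,1])<.012)&(L[...,0]>.015)&(L[...,0]<.08)
Q=Pw[hm]; ln=cv2.fitLine((Q[:,:2]*1000).astype(np.float32),1,0,.01,.01).ravel(); print('bar az',hm.sum(),np.degrees(np.arctan2(ln[1],ln[0])))
wl=(abs(L[...,2]-.0578)<.004)&(w.min(2)>80)&(abs(L[...,1])<.14)&(abs(L[...,0]-.07)<.012); print('sidewall',wl.sum())
if wl.sum()>30:
    Q=L[wl]; ln=cv2.fitLine((Q[:,:2]*1000).astype(np.float32),1,0,.01,.01).ravel(); print('tool-frame wall dir',np.degrees(np.arctan2(ln[1],ln[0])), 'pitch',np.degrees(np.polyfit(Q[:,1],Q[:,2],1)[0]))
E
```

```text
10.0 [0.36128452 0.30804329 0.30038465] [[ 8.705e-01  4.921e-01 -1.300e-03]
 [ 4.921e-01 -8.705e-01  1.500e-03]
 [-4.000e-04 -2.000e-03 -1.000e+00]] [ 0.47569065 -0.704322   -3.2126091 ] [-0.07248427 -0.0666228   0.00639684]
z pct in tote [0.055 0.06  0.063 0.141 0.167 0.182]
extent 1375 [-0.06388903 -0.05718237] [0.08790426 0.07231528]
bar az 4442 29.510098
sidewall 4203
tool-frame wall dir 89.969955 pitch -0.050152246598079424
```

View pics/t6c.png

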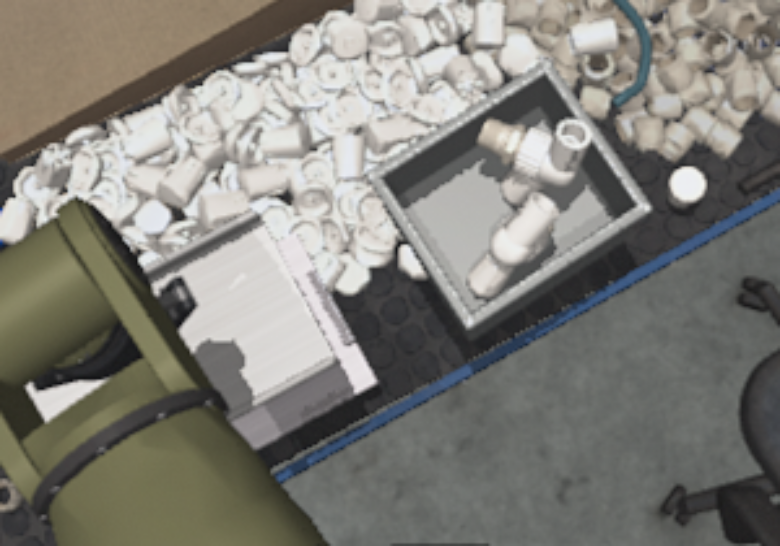

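Both valves lie in the tote. The tray is level and square in the grip. I'll lower it into the seat at the recorded grasp pose.

carry_out([
  [[1,0,0,2,0,0,0],[1,0,0,5,0,0,0],[1,0,0,8,0,0,0],[1,0,0,11,0,0,0],[1,0,0,13,0,0,0],[1,0,0,14,0,0,0],[1,0,0,14.8,0,0,0],[1,0,0,15.3,0,0,0],[1,0,0,15.8,0,0,0],[1,0,0,16.2,0,0,0],[1,0,0,16.4,0,0,0],[1,0,0,16.4,0,0,0]],
])

```text
t: 11.6
ee_pos: [0.3615, 0.3081, 0.1359]
orientation: [[0.871, 0.492, -0.001], [0.492, -0.871, 0.001], [-0.0, -0.002, -1.0]]
wrist_force: [-1.2, -0.4, -3.6]
gripper_width: 0.0122
grip_force: 99.4
```

carry_out([
  [[1,0,0,0.1,0,0,0],[1,0,0,0.1,0,0,0],[1,0,0,0.1,0,0,0]],
])

```text
t: 11.98
ee_pos: [0.3615, 0.3081, 0.1358]
orientation: [[0.871, 0.492, -0.001], [0.492, -0.871, 0.001], [0.0, -0.002, -1.0]]
wrist_force: [-5.5, -3.5, 9.9]
gripper_width: 0.0126
grip_force: 101.7
```

It is seated: the wrist now pushes up with 10 N, and the height matches the start. I'll let go and retreat.

carry_out([
  [[8.5,0,0,0,0,0,0],[8.5,0,0,0,0,0,0],[8.5,0,0,0,0,0,0],[8.5,0,0,0,0,0,0],[8.5,0,0,-2,0,0,0],[8.5,0,0,-5,0,0,0],[8.5,0,0,-9,0,0,0],[8.5,0,0,-13,0,0,0],[8.5,0,-3,-15,0,0,0],[8.5,0,-8,-15,0,0,0],[8.5,0,-12,-15,0,0,0],[8.5,0,-12,-15,0,0,0]],
])

```text
t: 13.48
ee_pos: [0.3013, 0.4139, 0.2846]
orientation: [[0.869, 0.494, -0.002], [0.494, -0.869, 0.001], [-0.001, -0.002, -1.0]]
wrist_force: [-0.0, 0.1, -0.7]
gripper_width: 0.085
grip_force: 0.0
```

```bash
python3 - <<'E'
from h import *
o=get_obs();R=o['orientation'];print(o['t'],o['ee_pos'],o['gripper_width'],o['wrist_force'])
w,d,c=grab('wrist');P=cloud(d,c)
b,db,cb=grab('top')
m=(w.max(2)<70)&(d>0)&(P[...,2]>.156)&(P[...,2]<.172)
Q=P[m]; r=cv2.minAreaRect((Q[:,:2]*1000).astype(np.float32)); print('handle',r,np.percentile(Q[:,2],[5,50,95]))
f=np.array([np.cos(np.radians(-60.5)),np.sin(np.radians(-60.5))]);g=np.array([-f[1],f[0]])
D=P[...,:2]-[.3605,.308];tx=D@f;ty=D@g
fl=(abs(tx)<.11)&(abs(ty)<.06)&(abs(P[...,2]-.054)<.01)
A=np.c_[tx[fl],ty[fl],np.ones(fl.sum())];print('floor plane',fl.sum(),np.linalg.lstsq(A,P[fl][:,2],rcond=None)[0])
cv2.imwrite('pics/e.png',cv2.hconcat([cv2.resize(w[:,:,::-1],(400,300)),cv2.resize(b[110:320,90:370,::-1],(400,300))]))
E
```

```text
13.475 [0.30132945 0.41389073 0.2845916 ] 0.08497482187840656 [-0.01364885  0.1296044  -0.73227306]
handle ((358.332763671875, 309.294189453125), (135.37754821777344, 14.494776725769043), 29.82680892944336) [0.15783602 0.16227706 0.16360765]
floor plane 14947 [ 0.00017777 -0.00035627  0.05260221]
```

View pics/e.png

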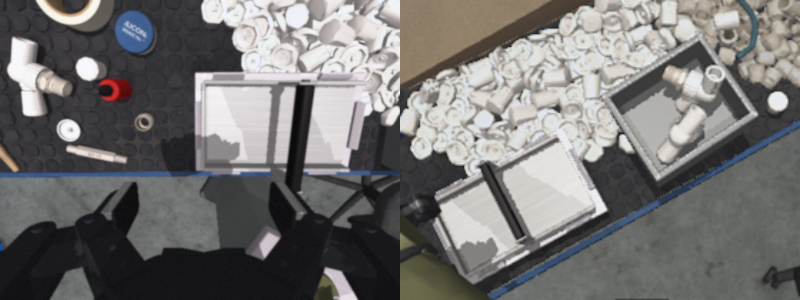

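The picture shows the empty tray home between its guides: flat (floor slope below 0.001), at the same handle position and height as at the start. Both valves are in the tote and the robot is clear, so I'll hand in.

```bash
python3 -c "
from workcell import job
print(job.close_job())"
```

```text
the job is handed in; nothing more can be done
None
```

Job handed in at about 13.5 s: both valves slid into the tote, and the empty tray is back in its seat, flat and let go; the hand-in gave no verdict.

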